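# Select third on the bench gear-change unit

### The job

Put the gear-change unit on the bench into third: push its lever along the left-hand slot to neutral, across to the right, then forward, fully home in the third slot (the far right-hand one, marked with three dots), and leave it there. Only push the lever, with closed fingertips or the outside of a finger: do not grip it. Do not dip into the fourth slot on the way, and leave the other things on the bench alone.

Things in the scene. Friction and masses are not known exactly. Their poses are not given: they have to be found in the camera images.
- gear_unit: grey cast gear-change unit fixed to the bench, foot 180 x 190 x 10 mm; a round lever with a black grip stands up out of the H-shaped opening in its gate plate and cannot leave the H. Origin: centre of the underside, on the bench; x points forward (away from the robot at yaw 0), y to its left; turned up to 0.45 rad. The lever starts in the left slot, anywhere fore-aft
- gate_centre (a point): middle of the H, on top of the bare-metal gate plate (150 x 160 mm, 105 mm above the bench). Two slots along the unit's x, at y = +28 and -28 mm, 18 mm wide, from x = -36 to +36 mm, joined at x = 0 by the neutral channel along y, 22 mm wide, inner corners rounded 6 mm. Punched dots at the ends: 1 forward left, 2 rear left, 3 forward right, 4 rear right
- lever_pivot (a point): ball pivot of the lever, hidden in the unit on its vertical axis, 15 mm above the bench
- grip_centre (a point): centre of the lever's black square grip, 30 x 30 mm, 70 mm long along the lever, 160 mm up the lever from its pivot: 175 mm above the bench when upright, the grip then spanning 140 to 210 mm. z axis up the lever. It travels about 50 mm either way from upright, across and fore-aft. Below it a 15 mm square sleeve, then the 12 mm round stem
- lever_across (a joint): sideways lean of the lever (rad): 0 upright, positive to the unit's right (-y); about -0.30 in the left slot, +0.30 in the right; walls stop it at about -0.33 and +0.33. Stays where left (friction, about 3 N at the grip, no spring)
- lever_fore (a joint): fore-aft lean (rad): 0 upright, positive forward (+x of the unit); slot ends stop it at about +0.30 and -0.30; free to cross within about 0.05 of 0. With f this value and a the sideways lean, the lever points along (sin f, -sin a cos f, cos a cos f) in the unit's frame. Stays where left (friction, about 3 N at the grip, no spring)
- third_slot_end (a point): point on the gate plate's top, 105 mm above the bench, where the stem's axis comes when the lever is home in the third slot (x = +30, y = -28 mm of the unit)
- grip_forward: forward flat side of the lever's grip and sleeve; origin just under the middle of that side of the grip (13.5 mm from the grip's centre); moves with the lever
- grip_rear: rear flat side of the grip and sleeve, likewise
- grip_left: left flat side of the grip and sleeve, likewise
- grip_right: right flat side of the grip and sleeve, likewise
- offcut: loose bystander: steel bar offcut, 20 x 85 x 12 mm, lying near the unit; origin at the centre of its underside
- u_bolt: loose bystander: black U-bolt, 65 x 70 x 10 mm, lying to the right of the unit; origin at the centre of its underside
- spanner: loose bystander: steel spanner, 220 x 37 x 6 mm, lying along the unit's left side; origin at the centre of its underside
- cup: loose bystander: yellow plastic cap used as a parts cup, 66 mm across, 46 mm tall, to the left and behind the unit; origin at the centre of its underside
- driver: loose bystander: small yellow screwdriver, 140 mm long, 27 mm thick, lying in front of the unit; origin at the centre of its underside

How it is judged:
On the way:
1. the lever has come across the neutral channel to the right-hand slot (value of joint lever_across above 0.25 rad), for 0.1 s.
At the end, for the whole second after the job is handed in: The lever rests in the third (forward right) slot: leaning at least 0.26 rad forward, within about 7 mm of the slot's end measured at the grip, and at least 0.25 rad to the right (value of joint lever_across above 0.25 rad and value of joint lever_fore above 0.26 rad and velocity of joint lever_fore between -0.05 and 0.05 rad/s); the robot touches nothing.
It fails at once if the lever is gripped (fingers press on two opposite sides of its grip or stem at once) ((contact force between the fingers and grip_left above 1 N and contact force between the fingers and grip_right above 1 N) or (contact force between the fingers and grip_forward above 1 N and contact force between the fingers and grip_rear above 1 N)).
It fails at once if the lever goes into the fourth slot (rear right) (value of joint lever_across above 0.15 rad and value of joint lever_fore below -0.17 rad).
It fails at once if another thing near the unit is moved more than 30 mm or lifted (distance of any of offcut, u_bolt, spanner, cup, driver from where it was at the start of the episode above 0.03 m).
It also fails if it takes over 51 s, if anything falls off the work surface, if the arm or the gripper's body presses on something with over 40 N, if the wrist force passes 120 N, or if a joint passes its speed limit or range.

### The arm

A 6-joint arm with a two-finger parallel gripper is mounted at the origin on a cart in front of the work surface, level with it; the furniture and walls round the work are solid. World frame = base frame: x ahead of the robot, y to its left, z up, the work surface at z = 0. Lengths are in m, angles in rad, forces in N, time in s.
With the tool pointing down it reaches from about 0.3 to 0.875 m from the base axis. Payload 6.4 kg.
Tool frame: the origin (TCP) lies at the very end of the fingers, on their centre line; the grasp point (between the pads) lies 19 mm behind it (robot.grip_point_offset is the distance from the TCP to the grasp point, in m); y points along the fingers, z is the direction in which the jaws open and shut, and the axes are right-handed (so a half turn about y gives the same grasp; the last joint's range is limited). The gripper opens to 85 mm and grips with 20 to 120 N. Pads are 22 mm wide; open, the fingers measure 114 mm over their backs; the gripper's body (76 mm by 85 mm) begins 54 mm behind the grasp point. The pads swing forward as they close: fully open they stand 13 mm farther back than shut.
Start: joints at [-1.332, 0.181, 1.607, -0, 1.354, -0.206], TCP at [0.247, -0.519, 0.231] pointing down, gripper open.
Joint ranges: [-2.99, 2.99], [-0.89, 2.07], [0.3, 2.58], [-1.14, 4.28], [0, 2.63], [-3.12, 3.12]. Speed limits (rad/s): [2.57, 2.57, 3.01, 3.14, 3.14, 3.14].

### API

Orientations are given as a rotation vector (axis times angle).
In Python, from plant import robot gives the robot as it stands. Calls block until the motion is done:
- robot.move_ptp(position, orientation): joint-space move of the TCP to a pose.
- robot.move_linear(position, rot=None, v=0.15): straight line of the TCP; rot=None keeps the orientation; v is the mean speed in m/s.
- robot.movej(angles): joint-space move.
- robot.grip(opening, grip_force=None): finger opening in m; grip_force is the grip in N (None keeps the last); returns when the fingers have stopped.
- robot.dwell(seconds).
- robot.ik(position, orientation): joint angles nearest the present ones, or None.
- robot.sense(): the state.
- robot.camera(name): name is "scene" or "top" or "wrist"; returns the picture (420x560x3 uint8, red, green, blue); there is no depth.
- robot.get_calibration(name): a dict with "camera_matrix" (3x3 intrinsics, pixels), "cam_to_world" (4x4, takes a point from camera to world coordinates); the wrist camera has in their place "tool_from_camera" (4x4, takes a point from camera to tool coordinates, whose origin is the TCP and whose axes are the tool frame's). Camera axes: x right, y down, z forward; pixel columns grow to the right and rows downward; lengths in m; the calibration is good to about 2 mm. A picture is of the moment at which its call begins: read the wrist's pose just before it. get_calibration takes no time and is no camera call.
A pose or a line that the arm cannot do raises robot.MotionError and nothing moves.
- robot.finish_job(): hands the job in, once; it reports no verdict.
Trained networks look in the newest picture that a camera, given by its name, has taken for a name from the list of things; names that differ only in an ending like _2 or _b are one class to them, and where a whole thing is asked for, a point or a joint stands for the part that bears it (a point fixed in the world has none). Each returns a list of dicts, best first, with "p" (0 to 1); they miss things now and then, are a little off and sometimes report something else, mostly with a low value. They report only what shows in the picture. A call takes as long as a camera call.
- robot.trace(query, camera): "region" (420x560 bool, what is visible of it) and "box" ([left, top, right, bottom] in pixels, round what is visible of it).
- robot.pinpoint(query, camera): "pixel" ([row, column] in pixels: a listed point, or the origin of a listed thing).
The state is a dict: "time_s": time; "joints": joint angles; "dq": joint speeds; "effort": joint torques, N m; "eef_pos": TCP position; "ee_rot": TCP orientation; "wrist_force": force on the tool from outside, world axes, zero at the start; "moment": the same for the moment, N m; "gripper_width": finger opening in m.
Only numpy, scipy, OpenCV 4.12 (cv2) and the standard library are available. Lean on these libraries where they do the work, as an engineer would, in place of code of your own. Each camera call takes 0.05 s, during which the arm holds its last target.

## Working session

There is one attempt and no reset: what is moved stays moved. The work goes in short steps, each a Python script; the robot and the scene stay as the last script left them, time stands still between calls to the robot, and variables do not carry over. Pictures are saved under pics/ and viewed, and the job is handed in when it is done.

```bash
ls; mkdir -p pics; python3 - <<'E'
from plant import robot
import cv2
for c in ("scene","top"):
    im=robot.camera(c); cv2.imwrite(f"pics/{c}0.png",im[:,:,::-1])
    k=robot.get_calibration(c); print(c,k)
    for q in ("gate_centre","grip_centre","gear_unit","third_slot_end","lever_pivot","offcut","u_bolt","spanner","cup","driver"):
        print(q,[(d["p"],d["pixel"]) for d in robot.pinpoint(q,c)[:2]])
s=robot.sense();print(s)
E
```

```text
pics
scene {'camera_matrix': array([[395.13179736,   0.        , 280.50167479],
       [  0.        , 395.13179736, 207.46694689],
       [  0.        ,   0.        ,   1.        ]]), 'cam_to_world': array([[-0.80339347, -0.26899984,  0.53122314,  0.08242802],
       [-0.59502783,  0.32915502, -0.73321133,  0.71829988],
       [ 0.02237896, -0.90514974, -0.42450338,  0.50774934],
       [ 0.        ,  0.        ,  0.        ,  1.        ]])}
gate_centre [(0.62, [228.6, 266.5]), (0.29, [250.3, 311.0])]
grip_centre [(0.71, [217.9, 259.2])]
gear_unit [(0.85, [272.6, 266.8])]
third_slot_end []
lever_pivot []
offcut [(0.57, [325.9, 248.2])]
u_bolt [(0.49, [252.2, 312.0])]
spanner [(0.84, [283.2, 206.8])]
cup [(0.71, [280.2, 167.0])]
driver [(0.71, [300.3, 312.2])]
top {'camera_matrix': array([[385.832019  ,   0.        , 277.60524833],
       [  0.        , 385.832019  , 203.93572551],
       [  0.        ,   0.        ,   1.        ]]), 'cam_to_world': array([[-0.01828576, -0.98975901,  0.14157235,  0.41427198],
       [-0.99972255,  0.02020227,  0.01211183,  0.06920652],
       [-0.0148
[... 495 characters left out ...]
.9, [150.8, 199.6])]
driver [(0.81, [258.4, 254.6])]
{'time_s': 1.1, 'joints': array([-1.33228744e+00,  1.80811369e-01,  1.60698935e+00,  1.35511066e-05,
        1.35379011e+00, -2.06301301e-01]), 'dq': array([ 0.00205843,  0.00165984,  0.00157144, -0.00116986,  0.00024914,
        0.00065092]), 'effort': array([ 1.44595655e-03, -4.44852340e+01, -3.51688027e+01, -2.71521167e-04,
        7.58985261e-04,  2.07359825e-06]), 'eef_pos': array([ 0.24743919, -0.51906128,  0.23128722]), 'ee_rot': array([-0.44659219,  1.97486571, -1.97486897]), 'wrist_force': array([ 0.31145301,  0.29297002, -0.07875173]), 'moment': array([-0.04511313, -0.01728094, -0.05667733]), 'gripper_width': 0.08553550252650598}
```

View pics/top0.png

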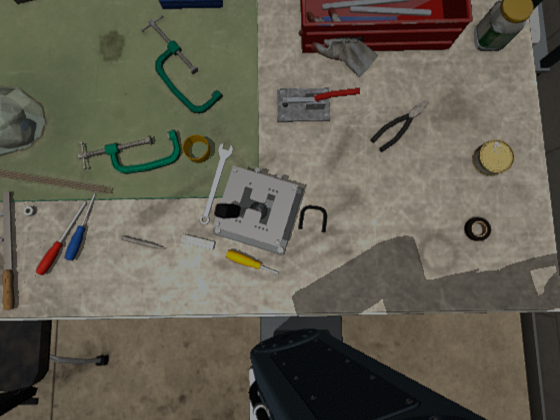

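View pics/scene0.png

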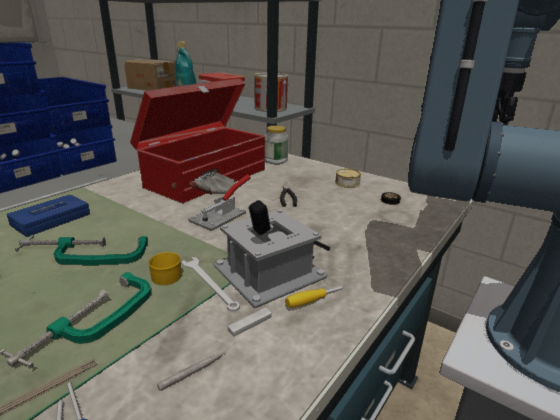

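```bash
cat > h.py <<'E'
import numpy as np, cv2
from plant import robot
def ray(c,px,z):
    k=robot.get_calibration(c);T=k["cam_to_world"];K=k["camera_matrix"]
    d=T[:3,:3]@np.linalg.solve(K,[px[1],px[0],1]);o=T[:3,3]
    return o+d*(z-o[2])/d[2]
def proj(c,P):
    k=robot.get_calibration(c);T=k["cam_to_world"];K=k["camera_matrix"]
    p=K@(T[:3,:3].T@(np.asarray(P)-T[:3,3]));return p[:2]/p[2]
E
python3 - <<'E'
from h import *
gt=ray("top",[204.5,255.6],.105);print("gate",gt,ray("scene",[228.6,266.5],.105))
t=ray("top",[196.3,273.1],.105);print("third",t)
print("pivot",ray("top",[214.1,257.4],.015))
print("unit",ray("top",[213.6,257.1],0),ray("scene",[272.6,266.8],0))
print("grip",ray("top",[208.2,228],.165),ray("scene",[217.9,259.2],.165))
d=t-gt;print("yaw",np.arctan2(d[1],d[0])-np.arctan2(-28,30))
im=cv2.imread("pics/top0.png");cv2.imwrite("pics/top0z.png",cv2.resize(im[130:290,160:360],None,fx=4,fy=4,interpolation=cv2.INTER_CUBIC)[:600])
E
```

```text
gate [0.54033582 0.13096583 0.105     ] [0.54605025 0.12781206 0.105     ]
third [0.5587199  0.09013924 0.105     ]
pivot [0.5284495  0.13293236 0.015     ]
unit [0.53152307 0.13467503 0.        ] [0.53737428 0.13645206 0.        ]
grip [0.52492913 0.1864224  0.165     ] [0.51499644 0.19043257 0.165     ]
yaw -0.3967664939870241
```

View pics/top0z.png

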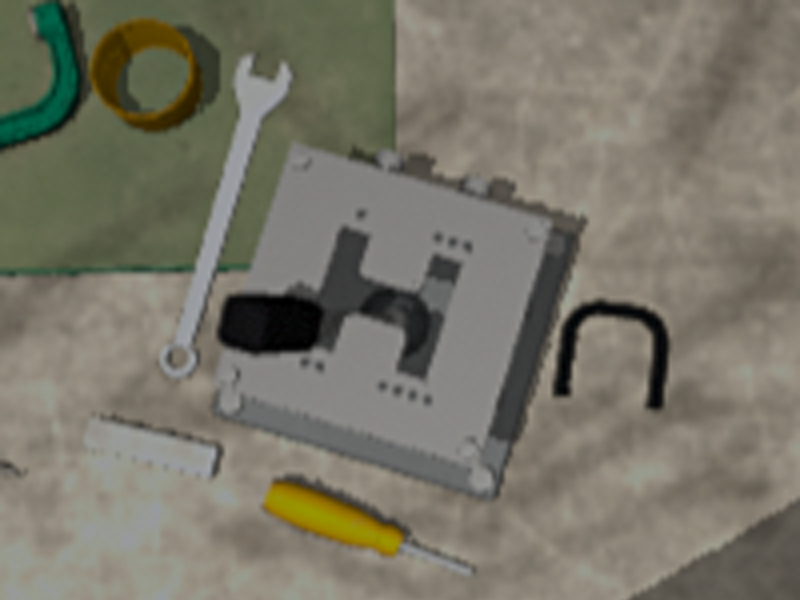

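```bash
cat > fit.py <<'E'
from h import *
from scipy.optimize import least_squares
# zoom px (x,y) -> pixel
def un(z): return np.array([(z[1]+.5)/4+130-.5,(z[0]+.5)/4+160-.5])
pts=[((293,145),(75,80)),((553,217),(75,-80)),((487,466),(-75,-80)),((220,397),(-75,80)),
((337,228),(36,37)),((370,236),(36,19)),((432,254),(36,-19)),((463,262),(36,-37)),((398,376),(-36,-19)),((428,382),(-36,-37))]
W=np.array([ray("top",un(a),.105)[:2] for a,b in pts]);L=np.array([b for a,b in pts])/1000
def f(p):
    c,s=np.cos(p[2]),np.sin(p[2]);return W-(L@np.array([[c,s],[-s,c]])+p[:2])
r=least_squares(lambda p:f(p).ravel(),[.54,.13,-.25]);print(r.x);print((f(r.x)*1000).round(1))
cx,cy,yaw=r.x
R=np.array([[np.cos(yaw),-np.sin(yaw),0],[np.sin(yaw),np.cos(yaw),0],[0,0,1]])
O=np.array([cx,cy,0])
def tip(f,a,l=.16): return O+[0,0,.015]+R@(l*np.array([np.sin(f),-np.sin(a)*np.cos(f),np.cos(a)*np.cos(f)]))
# lever: fit observed grip top face/centre
for ff in (-.3,-.2,-.1,0,.1):print(ff,proj("top",tip(ff,-.3)),proj("top",tip(ff,-.3,.195)),proj("scene",tip(ff,-.3)),proj("scene",tip(ff,-.3,.195)))
E
python3 fit.py; python3 - <<'E'
import cv2
im=cv2.imread("pics/scene0.png");cv2.imwrite("pics/scene0z.png",cv2.resize(im[180:320,190:350],None,fx=4,fy=4,interpolation=cv2.INTER_CUBIC))
E
```

```text
[ 0.5371912   0.13017928 -0.28235043]
[[ 1.6 -2.6]
 [-0.1 -0.5]
 [ 0.5 -1. ]
 [-1.7 -2.2]
 [ 0.9  2.2]
 [ 0.8  0.3]
 [-0.   0.8]
 [-0.1  0.2]
 [-1.5  1.4]
 [-0.3  1.4]]
-0.3 [228.11741665 217.88335187] [219.98387883 219.81933186] [264.69500575 220.63718764] [263.65383886 208.78896809]
-0.2 [229.34733184 210.64819191] [221.52427888 210.64368761] [259.62418825 216.09104759] [257.28551361 203.23691824]
-0.1 [230.92310925 203.39796003] [223.5222929  201.44373196] [254.7774134 212.2154188] [251.24165712 198.57966919]
0 [232.82066772 196.24417498] [225.94456155 192.37427671] [250.21339409 209.03878947] [245.59657555 194.84419233]
0.1 [235.00936443 189.29592109] [228.7478998  183.58630469] [245.98168142 206.57515013] [240.41026338 192.03673743]
```

```bash
python3 - <<'E'
from h import *
for c in ("scene","top"):
    robot.camera(c)
    for d in robot.trace("grip_centre",c)[:1]:
        m=d["region"];print(c,d["p"],d["box"],np.argwhere(m).mean(0))
    im=robot.camera(c).astype(int);
    m=(im.max(2)<45); 
    r,cc=(slice(195,240),slice(240,280)) if c=="scene" else (slice(195,225),slice(208,245))
    a=np.argwhere(m[r,cc])+[r.start,cc.start];print("dark",a.min(0),a.max(0),a.mean(0))
E
```

```text
scene 0.6 [247.5, 202.5, 269.6, 242.2] [218.93537964 259.726979  ]
dark [201 249] [235 270] [217.78500986 259.42800789]
top 0.56 [212.5, 203.5, 263.3, 218.1] [209.95739348 228.89724311]
dark [204 215] [217 240] [210.4054878  227.42682927]
```

View pics/scene0z.png

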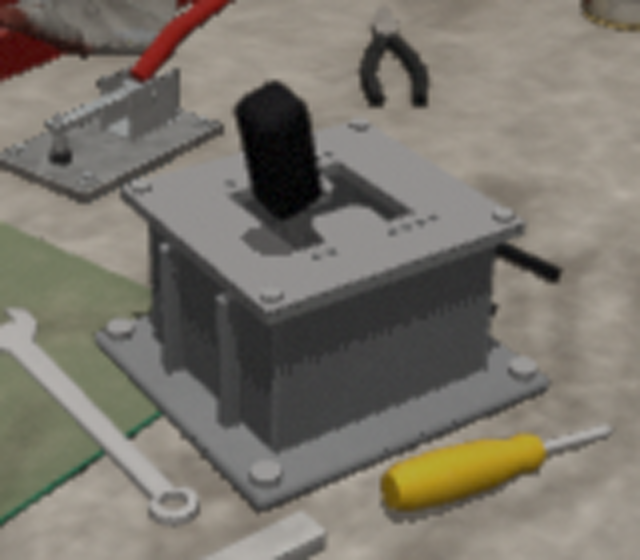

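```bash
cat > u.py <<'E'
from h import *
from scipy.spatial.transform import Rotation as Ro
yaw=-0.2824;O=np.array([.5375,.1302,0])
R=Ro.from_euler("z",yaw).as_matrix()
ux,uy,uz=R.T
def W(x,y,z): return O+R@np.array([x,y,z])
def ori(s=1): # tool y down, tool z along s*unit y
    z=s*uy;y=-uz;x=np.cross(y,z);return Ro.from_matrix(np.c_[x,y,z]).as_rotvec()
def U(): return R.T@(robot.sense()["eef_pos"]-O)
def tip(f,a,l=.16): return O+[0,0,.015]+R@(l*np.array([np.sin(f),-np.sin(a)*np.cos(f),np.cos(a)*np.cos(f)]))
def snap(n,c="top",box=None):
    im=robot.camera(c)[:,:,::-1]
    if box: r0,r1,c0,c1=box; im=cv2.resize(im[r0:r1,c0:c1],None,fx=4,fy=4,interpolation=cv2.INTER_CUBIC)
    cv2.imwrite(f"pics/{n}.png",im)
def push(path_end,z,v=.05,step=.006,fmax=12):
    s=U();e=np.array(path_end);d=e-s[:2];n=max(1,int(np.ceil(np.linalg.norm(d)/step)))
    F0=robot.sense()["wrist_force"];fs=[]
    for i in range(1,n+1):
        p=s[:2]+d*i/n;robot.move_linear(W(p[0],p[1],z),v=v)
        F=R.T@(robot.sense()["wrist_force"]-F0);fs.append(F.round(1)[:2].tolist())
        if np.linalg.norm(F)>fmax: print("force stop");break
    print("at",U().round(4),"F",fs,"t",robot.sense()["time_s"])
E
python3 - <<'E'
from u import *
for s in (1,-1):
    for p in ((-.09,.048,.15),(0,.09,.15),(-.04,-.047,.15)): print(s,robot.ik(W(*p),ori(s)))
E
```

```text
1 [ 1.74267961e-01  1.19048714e-01  1.85286469e+00 -4.44089210e-16
  1.16967925e+00 -1.11412837e+00]
1 [ 1.70902742e-01  3.23062171e-01  1.60500401e+00 -4.44089210e-16
  1.21352648e+00 -1.11749359e+00]
1 [-4.46408717e-02  9.51765242e-02  1.87927895e+00 -4.44089210e-16
  1.16713718e+00 -1.33303720e+00]
-1 [ 1.74267961e-01  1.19048714e-01  1.85286469e+00 -4.44089210e-16
  1.16967925e+00  2.02746429e+00]
-1 [ 1.70902742e-01  3.23062171e-01  1.60500401e+00 -4.44089210e-16
  1.21352648e+00  2.02409907e+00]
-1 [-4.46408717e-02  9.51765242e-02  1.87927895e+00 -4.44089210e-16
  1.16713718e+00  1.80855546e+00]
```

```bash
python3 - <<'E'
from u import *
p=robot.sense()["eef_pos"].copy();p[2]=.33
robot.move_linear(p,v=.3)
robot.grip(0.0,60)
robot.move_ptp(W(-.09,.048,.30),ori())
robot.move_linear(W(-.09,.048,.152),v=.2)
print(U(),robot.sense()["gripper_width"])
snap("a","scene",(150,290,180,380));
push((-.028,.048),.152)
snap("b","scene",(150,290,180,380))
robot.move_linear(W(-.045,.048,.152),v=.1)
snap("bt","top",(140,290,160,360))
E
```

```text
[-0.08914093  0.04828368  0.15305764] 0.0001232873265792247
force stop
at [-0.0489  0.0495  0.1541] F [[-0.6, -2.1], [-0.0, -1.2], [0.2, -1.1], [-2.4, -0.3], [-2.8, 0.5], [-4.1, 2.2], [-4.2, 2.6]] t 8.075
```

View pics/a.png

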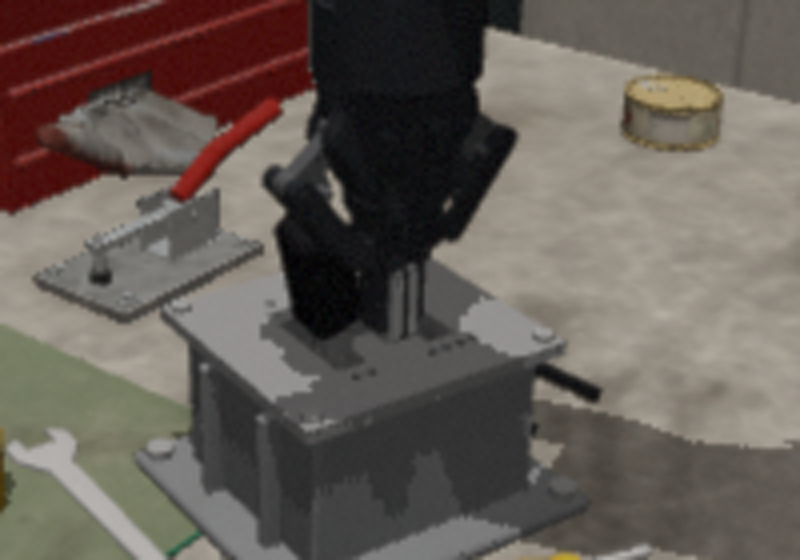

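View pics/b.png

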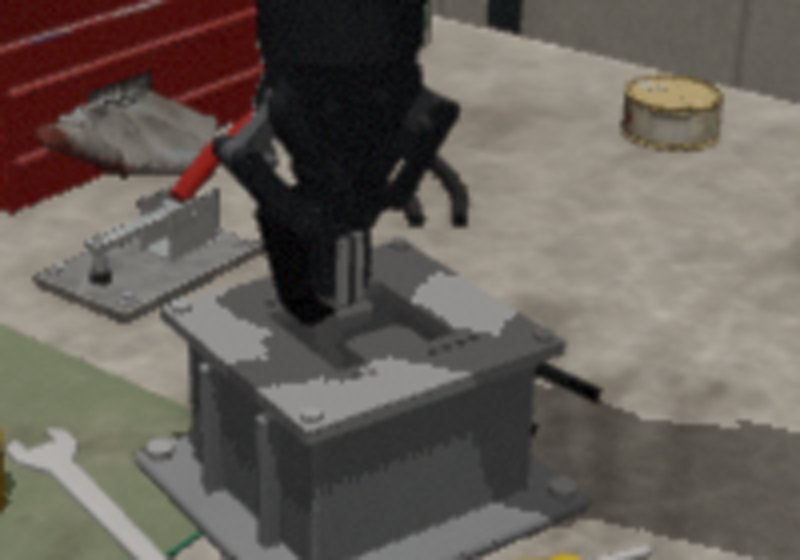

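View pics/bt.png

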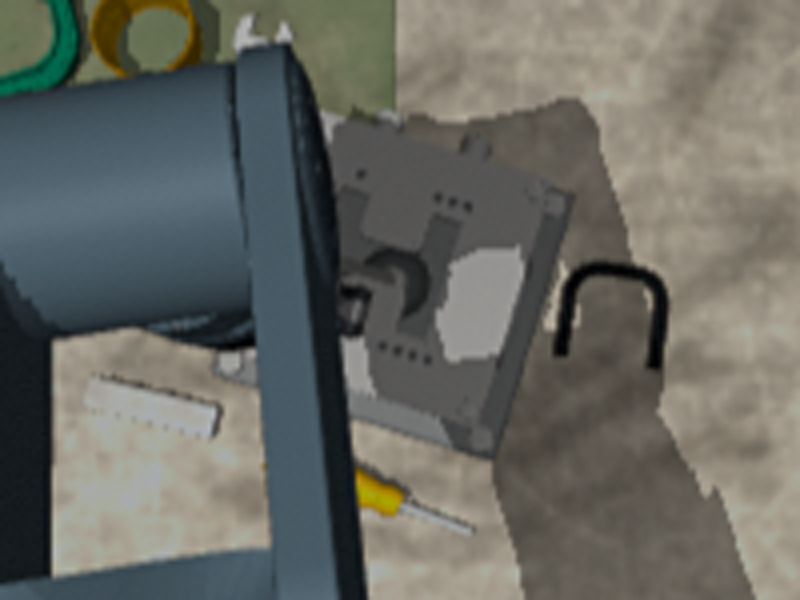

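```bash
python3 - <<'E'
from u import *
robot.dwell(.2)
s=robot.sense();print(U(),R.T@s["wrist_force"],s["time_s"])
robot.move_linear(W(-.07,.048,.152),v=.1);robot.dwell(.2)
s=robot.sense();print(U(),R.T@s["wrist_force"],s["time_s"])
snap("c","scene",(150,290,180,380))
im=robot.camera("wrist");cv2.imwrite("pics/w.png",im[:,:,::-1])
E
```

```text
[-0.04323509  0.04973959  0.15487774] [-4.81439543  3.15296241 14.24281426] 8.625
[-0.06940292  0.04793079  0.1519581 ] [-0.10619883 -0.11005493 -0.02432974] 9.225
```

View pics/c.png

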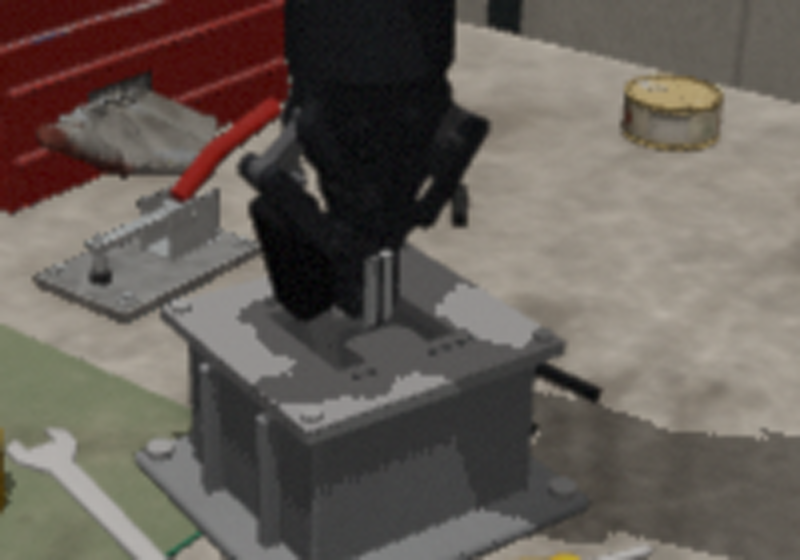

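View pics/w.png

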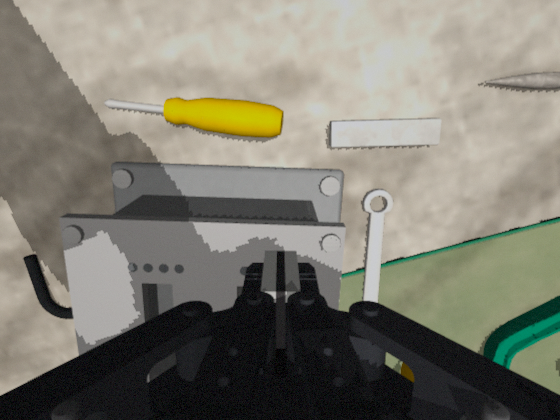

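```bash
sed -i 's/F.round(1)\[:2\]/F.round(1)/' u.py; python3 - <<'E'
from u import *
robot.move_linear(W(-.07,.048,.174),v=.1)
robot.dwell(.1)
push((-.027,.048),.174,step=.007)
robot.dwell(.1);print(U())
snap("d","scene",(150,290,180,380))
E
```

```text
at [-0.0267  0.0479  0.174 ] F [[-1.2, 0.4, 0.5], [0.5, -1.1, 0.5], [-1.2, -0.9, -0.3], [-1.6, -0.3, 0.4], [-3.0, 0.7, 1.9], [-2.8, -0.2, 1.0], [-3.6, 0.8, 0.8]] t 11.7083
[-0.02682769  0.04796066  0.17396918]
```

View pics/d.png

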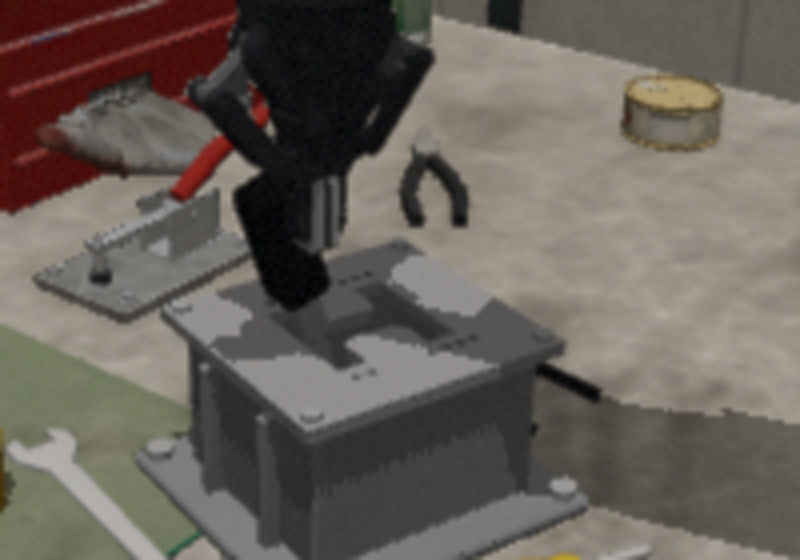

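```bash
python3 - <<'E'
from u import *
robot.move_linear(W(-.07,.05,.18),v=.15)
robot.move_linear(W(-.06,.11,.25),v=.25)
robot.move_linear(W(.001,.11,.25),v=.25)
robot.move_linear(W(.001,.11,.174),v=.2)
robot.dwell(.1)
push((.001,-.018),.174,step=.008,v=.06,fmax=14)
robot.dwell(.1);print(U())
snap("e","scene",(150,290,180,380))
E
```

```text
at [ 0.0011 -0.0183  0.1741] F [[-0.1, -0.2, 0.3], [0.5, -0.1, 0.4], [0.2, 1.3, 0.5], [-0.1, 2.5, 1.2], [-0.8, 3.0, 1.8], [-0.1, 2.5, 2.1], [-1.0, 2.1, 1.2], [-0.4, 2.3, 0.8], [-0.2, 1.8, 0.2], [-1.1, 1.8, 0.9], [0.4, 1.4, 1.9], [-1.2, 2.0, 2.0], [-1.8, 1.5, 1.7], [-0.1, 2.3, -0.5], [-0.9, 1.0, 0.8], [-1.2, 1.4, -0.7], [0.1, 1.0, -0.9]] t 18.5167
[ 0.00111699 -0.01818165  0.17412032]
```

View pics/e.png

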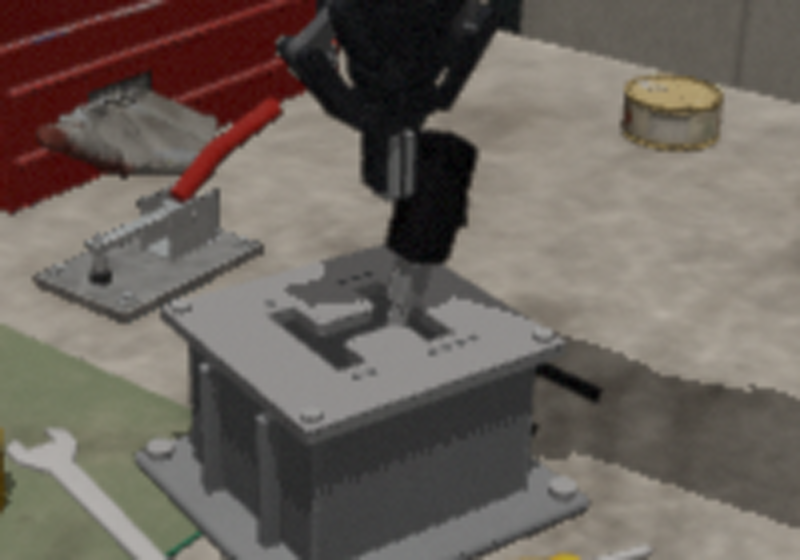

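```bash
python3 - <<'E'
from u import *
push((.001,-.020),.174,fmax=14)
robot.move_linear(W(.001,.02,.18),v=.15)
robot.move_linear(W(-.03,.02,.25),v=.2)
robot.move_linear(W(-.075,-.047,.25),v=.25)
robot.move_linear(W(-.075,-.047,.174),v=.2)
robot.dwell(.1)
push((.021,-.047),.174,step=.008,v=.06,fmax=14)
push((.032,-.047),.174,step=.002,v=.03,fmax=12)
robot.dwell(.1);print(U())
snap("f","scene",(150,290,180,380))
robot.move_linear(W(-.04,-.047,.18),v=.15)
robot.move_linear(W(-.08,-.047,.27),v=.25)
robot.move_linear(W(-.15,-.2,.3),v=.3)
snap("g","scene",(150,290,180,380));snap("gt","top",(140,290,160,360))
print(robot.sense()["time_s"])
E
```

```text
at [ 0.0011 -0.0199  0.1741] F [[-0.2, 1.4, -0.6]] t 18.9167
at [ 0.0215 -0.047   0.1741] F [[0.1, 0.4, -0.3], [0.0, 0.2, -0.5], [1.0, 0.4, -1.2], [0.2, -0.9, -1.4], [-0.5, 0.0, -0.6], [-1.1, 0.4, -0.2], [-0.2, -1.0, -0.4], [-1.1, -0.7, -0.3], [-0.2, -1.6, -0.2], [0.6, -0.2, -0.3], [-0.1, -0.6, -0.9], [-0.6, -0.3, -0.3]] t 24.3917
force stop
at [ 0.0269 -0.047   0.1732] F [[0.5, 0.0, -0.1], [-2.7, 0.2, -0.7], [-5.0, -0.4, -1.1], [-9.2, -0.7, 1.7], [-13.4, -1.4, 4.4]] t 25.6417
[ 0.02684788 -0.04694762  0.1732236 ]
27.7667
```

View pics/g.png

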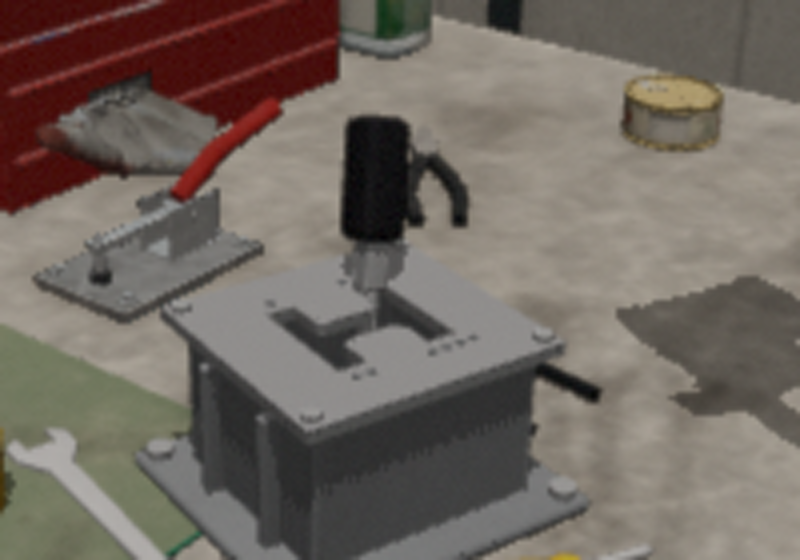

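View pics/gt.png

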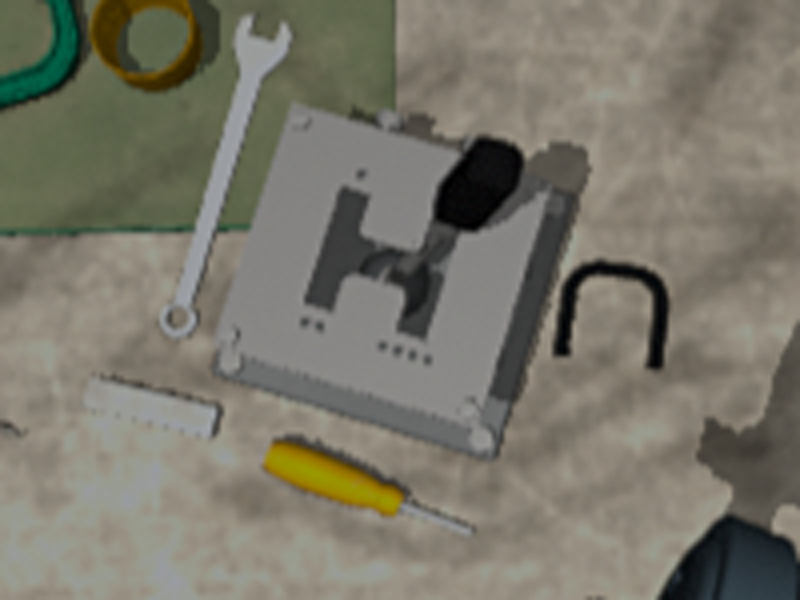

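```bash
python3 - <<'E'
from u import *
for f in (.24,.27,.30,.33):print(f,proj("top",tip(f,.3)),proj("scene",tip(f,.3)))
for c,r,k in (("top",slice(172,200),slice(265,295)),("scene",slice(175,213),slice(263,283))):
    m=robot.camera(c)[r,k].max(2)<45;a=np.argwhere(m).mean(0)+[r.start,k.start];print(c,a[::-1])
E
```

```text
0.24 [279.11466375 190.68692057] [276.02327077 194.4328059 ]
0.27 [279.51797526 188.70611094] [274.63169942 194.26418056]
0.3 [279.89737389 186.75692071] [273.24607223 194.16146186]
0.33 [280.25250973 184.84176671] [271.86757618 194.12393328]
top [279.26646707 185.85628743]
scene [273.8802521  194.97478992]
```

Both views put the fore lean at about 0.29–0.31 and the across lean at about 0.3. The end stop was felt too, so I am handing in.

```bash
python3 - <<'E'
from u import *
print(robot.sense()["wrist_force"],robot.sense()["time_s"]);robot.finish_job()
E
```

```text
[ 0.0616677   0.66063496 -0.27978023] 27.8667
the job is handed in; nothing more can be done
```

The lever is home in the third slot, and the job was handed in at about 28 s (limit 51 s). I pushed only with closed fingertips: forward to neutral, across to the right, then forward until the slot end stopped it.

- **Lever position:** the last pictures put the fore lean at about 0.29 rad (scene camera) and 0.31 rad (top camera). The end stop was felt at about 13 N. The sideways lean was taken as 0.30 rad, not measured on its own; the predicted grip position matched both pictures to about 1 pixel.
- **Clear of everything:** the robot had backed away and touched nothing. The other things on the bench look unmoved by eye in the top view; I did not measure them. The cup is partly outside that picture.
- **First push went wrong:** it was too low, so the gripper linkage rubbed the top of the lever with about 14 N upward, under the 40 N limit. I backed off, raised the tip by about 22 mm and carried on. The crossing needed about 3 N at most.

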